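Snug the label roll in the admission desk's label printer and shut the lid

ROBOT

A 7-joint arm with a two-finger parallel gripper is mounted at the origin on the work surface. World frame = base frame: x ahead of the robot, y to its left, z up, the work surface at z = 0. Lengths are in m, angles in rad, forces in N, time in s.
With the tool pointing down it reaches from about 0.425 to 0.975 m from the base axis. Payload 16.7 kg.
Tool frame: the origin (TCP) lies midway between the tips of the shut fingers; the grasp point (between the pads) lies 19 mm behind it; z points along the fingers, y is the line along which they close (so a half turn about z gives the same grasp; the last joint's range is limited). The gripper opens to 85 mm and grips with 20 to 120 N. Pads are 22 mm wide; open, the fingers measure 114 mm over their backs; the gripper's body (76 mm by 85 mm) begins 54 mm behind the grasp point. The pads swing forward as they close: fully open they stand 13 mm farther back than shut.
Start: joints at [1.121, 0.426, 0.074, 1.606, -0.034, 1.111, -0.067], TCP at [0.199, -0.645, 0.231] pointing down, gripper open.
Joint ranges: [-2.85, 2.85], [-0.5, 2.14], [-1.23, 1.37], [0.21, 2.46], [-1.02, 4.16], [0.16, 2.05], [-2.73, 2.73]. Speed limits (rad/s): [1.89, 1.89, 2.39, 2.39, 3.01, 3.01, 3.01].

INTERFACE

Orientations are given as a unit quaternion [w, x, y, z].
In Python, from rig import get_state, camera, job_done gives the robot as it stands. The module is installed in compiled form; this text tells all that it offers.
- The arm moves only by the shell command python3 -m handwheel 'ROWS'. ROWS is JSON, a list that holds one entry, the list of rows, each a list of 7 numbers: the shift along the tool's x, y, z as a fraction of full scale, then the turn, a rotation vector about the tool's x, y, z as a fraction of full scale, then the opening, from -1 (shut) to 1 (fully open). A call has 1 to 5 rows; each row is the pose to reach, as a shift and turn from the pose commanded when the call began, along the tool's axes at that moment, turning the shorter way round; what a row does not reach only later rows make up. Full scale, the value 1, is 200 mm for a shift and pi rad for a turn. A row lasts 1/8 s, in which the tool goes at most 62.5 mm and 10.7 degrees, less where a joint would pass 70% of its speed; a pose out of reach is approached as far as the arm can. A call with a number of a shift or a turn outside -1 to 1 is refused whole. A call with a gripper value outside its range is refused whole. The fingers move at their own pace and stop on an object; the grip force is fixed at half the most. Time passes only in rows, so rows that repeat a pose let the fingers close. It gives the time, the measured TCP pose, the force, the opening and the grip force at its end, in the units of the state.
- get_state(): the state, without advancing time (a new reading comes with each control period).
- camera(name): name is "scene" or "top"; returns a dict with "image" (384x512x3 uint8, red, green, blue), "camera_matrix" (3x3 intrinsics, pixels), "rvec" (rotation vector, rad) and "tvec" (3), from world to camera coordinates, as OpenCV has them. Camera axes: x right, y down, z forward; pixel columns grow to the right and rows downward; lengths in m; the calibration is good to about 2 mm. A picture is of the moment at which its call begins. There is no depth.
- job_done(): hands the job in; it is judged then, once.
The state is a dict: "clock": time; "joint_positions": joint angles; "qvel": joint speeds; "joint_efforts": joint torques, N m; "eef_pos": TCP position; "orientation": TCP orientation; "contact_force": force on the tool from outside, world axes, zero at the start; "ft_torque": the same for the moment, N m; "finger_gap": finger opening in m; "grasp_force": force on a finger pad.
Only numpy, scipy, OpenCV 4.12 (cv2) and the standard library are available. Lean on these libraries where they do the work, as an engineer would, in place of code of your own. Each camera call takes 0.05 s, during which the arm holds its last target. There are 200 camera calls.

TASK

The label printer on the admission desk has a fresh roll dropped in, but it lies loose between its guides. Slide the green roll guide in until the roll is lightly held against the sprung guide opposite, without squeezing it hard, then swing the lid down, without slamming it, until it is fully shut. Leave the other things on the desk where they are.

Things in the scene. Friction and masses are not known exactly. Their poses are not given: they have to be found in the camera images.
- label_printer: Light grey desktop label printer, fixed; its front faces the robot's right. 250 mm deep (its x), 200 wide (y), rim 102 mm high, 172 with the lid shut. Origin: centre of its underside; x points from its front (print slot) to its rear (hinge), z up. Open bay from x -55 to +85, y -90 to +90, floor 42 mm up; in it lies the roll between a dark sprung guide (+y side) and a green sliding guide (-y side).
- label_roll: Loose white label roll in the bay, diameter 100, width 70 mm, 0.35 kg. Origin: its centre; its y is the roll's axis, parallel to the printer's y. It lies on cradle ribs, centre at printer x = 5 mm and 97 mm above the desk (top 147). At first 6 to 14 mm of air lie between it and the sprung guide; it slides along y when pushed with 2 to 5 N. The strip leading to the print slot is look only.
- sprung_guide: Dark upright guide plate in the bay, 64 x 84 mm, 4 mm thick, the roll's stop on the +y side. Origin on its inner face at the height of the roll's axis; axes parallel to the printer's. At rest the face is at printer y = +80 mm; pressed towards +y it gives way up to 6 mm on a spring: 1 N to start moving, then 1 N more per mm (7 N at the end of its travel, rigid beyond).
- guide_jaw: Jaw plate of the green sliding guide: 64 mm along x, 8 mm thick, 48 to 126 mm above the desk. Its inner face, towards the roll, is y = 0 of this frame; origin 47.5 mm above the desk, axes parallel to the printer's. A bracket (118 to 126 mm up) leads 40 mm outward (-y) from its top to the grip tab. Lightly held: jaw and sprung guide each press on the roll with over 1 N; over 25 N is a hard squeeze.
- guide_tab (a point): Grip point of the green guide: middle of its upright tab, 8 mm thick (along printer y), 44 mm long (x), free from 126 to 158 mm above the desk; this point is 142 mm up, 36 mm outward (-y) of the jaw's inner face. The raised lid overhangs it: a tool from straight above meets the lid, so lean the tool 30 to 45 degrees, its body towards the printer's front (-x), tips pointing to the rear.
- roll_guide (a joint): Travel of the green guide, m: 0 wide open (jaw face at printer y = -46 mm), growing towards printer +y, the roll and the sprung guide. Gap to the sprung guide at rest = 0.126 - value, so the 70 mm roll meets both at about 0.056; at 0.062 the spring is fully pressed in. Starts at 0 to 0.015. It slides with a steady 3 N of friction and stays where it is left.
- lid (a joint): Opening angle of the lid, rad: 0 fully shut (resting on the rim), grows as it swings up and rearward, stop at 1.05. Starts at 0.94 to 1.03, leaning over the bay. The hinge is stiff (0.5 N m), so the lid stays where it is left and takes 1 to 5 N at its free edge; no snap at the end.
- lid_hinge (a point): Middle of the lid's hinge line, which runs along the printer's y at printer x = +110 mm, 103 mm above the desk. Fixed to the printer.
- lid_edge (a point): Point on the lid's outside to push on, mid-width near its free edge. The lid is a dark shell 200 mm wide, 220 from hinge to front edge, with a clear window. Shut, the point is 172 mm in front of the hinge line and 70 mm above it, on the flat top (25 mm dark strip in front of the window), facing up. It turns with the lid: open, it faces rearward and up, about 280 to 300 mm above the desk.
- spare_roll: Bystander: a spare label roll lying flat on the desk beside the printer, 100 mm across, 70 mm high. Origin: centre of its underside.
- sanitizer: Bystander: green pump bottle of hand sanitizer, 76 mm across, 194 mm high. Origin: centre of its underside.
- hole_punch: Bystander: black hole punch, 125 x 62 x 65 mm. Origin: centre of its underside.
- stamp: Bystander: rubber stamp with wooden handle, 60 x 40 x 85 mm. Origin: centre of its underside.
- ink_pad: Bystander: open ink pad in a dark tin, 110 x 75 mm, its lid standing 85 mm high. Origin: centre of its underside.
- mouse: Bystander: black computer mouse on its mat, 108 x 60 x 37 mm. Origin: centre of its underside.
- stapler: Bystander: blue and black stapler, 145 x 34 x 50 mm. Origin: centre of its underside.

How it is judged:
By the outcome, as a careful person would: the job done as asked, in the order asked, and still so for the second after the job is handed in, with the robot touching nothing.
It also fails if it takes over 48 s, if anything falls off the work surface, if the arm or the gripper's body presses on something with over 40 N, if the wrist force passes 120 N, or if a joint passes its speed limit or range.

## Working session

There is one attempt and no reset: what is moved stays moved. The work goes in short steps, Python scripts to look and compute and a shell command to move; the robot and the scene stay as the last step left them, time stands still between calls to the robot, and variables do not carry over. Pictures are saved under pics/ and viewed, at most 10 in all, crops included, and the job is handed in when it is done.

```bash
mkdir -p pics; python3 - <<'E'
from rig import *
import cv2,pickle
d={}
for n in("scene","top"):
    c=camera(n);d[n]=c
    cv2.imwrite(f"pics/{n}0.png",cv2.resize(c["image"][:,:,::-1],(800,600),interpolation=cv2.INTER_CUBIC))
    print(n,c["camera_matrix"],c["rvec"],c["tvec"])
pickle.dump(d,open("c0.pkl","wb"))
print(get_state())
E
```

```text
scene [[422.31459016   0.         256.65781556]
 [  0.         422.31459016 186.6009064 ]
 [  0.           0.           1.        ]] [ 2.58438368  0.61368043 -0.1496634 ] [-0.51785788 -0.15645471  1.57630655]
top [[434.20075377   0.         259.91727033]
 [  0.         434.20075377 189.52649029]
 [  0.           0.           1.        ]] [ 2.1055158  -2.1563038   0.19319469] [0.00835605 0.58358994 1.57791635]
{'clock': 0.1, 'joint_positions': array([ 1.12150556,  0.42669351,  0.07386325,  1.60653254, -0.03408434,
        1.11077056, -0.06711266]), 'qvel': array([ 0.00086114, -0.00271372,  0.0010686 , -0.00223059,  0.00111498,
       -0.00034948,  0.00098466]), 'joint_efforts': array([ 7.88486243e-03, -9.51535821e+01,  3.77082422e+00, -4.64399207e+01,
        1.95809396e-02,  6.42566782e-03, -4.77515857e-05]), 'eef_pos': array([ 0.19920208, -0.64456651,  0.2306695 ]), 'orientation': array([-5.56157674e-04,  9.88790004e-01,  1.49311757e-01, -1.34780325e-04]), 'contact_force': array([ 0.30690546, -0.12608397,  0.24241061]), 'ft_torque': array([-0.01983831, -0.02345041, -0.02758405]), 'grasp_force': 0.0, 'finger_gap': 0.08540858023852414}
```

View pics/scene0.png

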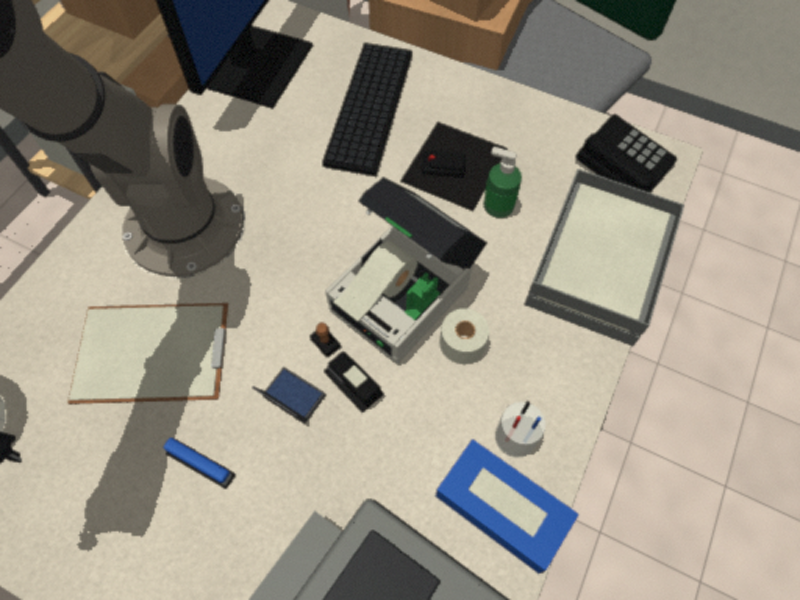

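View pics/top0.png

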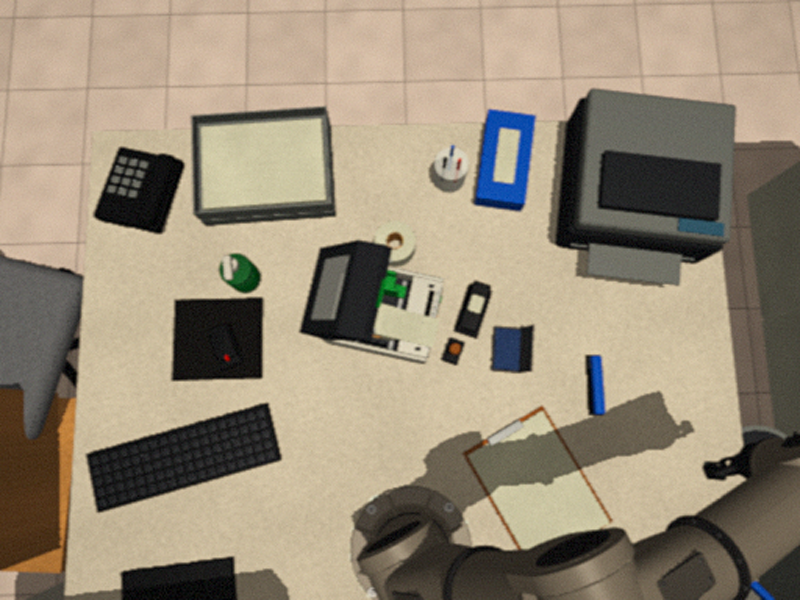

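The scene view shows the printer at about (405,270), with its lid open, the green guide at about (422,295) and the front to the lower left. The top view shows the lid at (345,290), the green tab at (393,285) and the rim front edge at (430,280–360). Next I'll enlarge both.

```bash
python3 - <<'E'
import cv2,pickle
d=pickle.load(open("c0.pkl","rb"))
for n,(x,y) in dict(scene=(200,105),top=(185,145)).items():
    w,h=120,130 
    im=d[n]["image"][y:y+100,x:x+130,::-1]
    cv2.imwrite(f"pics/{n}1.png",cv2.resize(im,None,fx=6,fy=6,interpolation=cv2.INTER_CUBIC))
E
```

```text
(no output)
```

View pics/scene1.png

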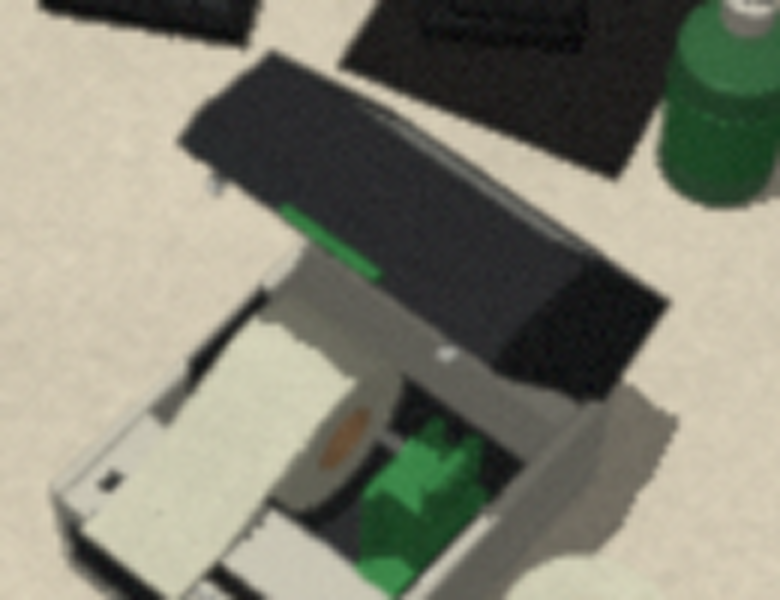

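View pics/top1.png

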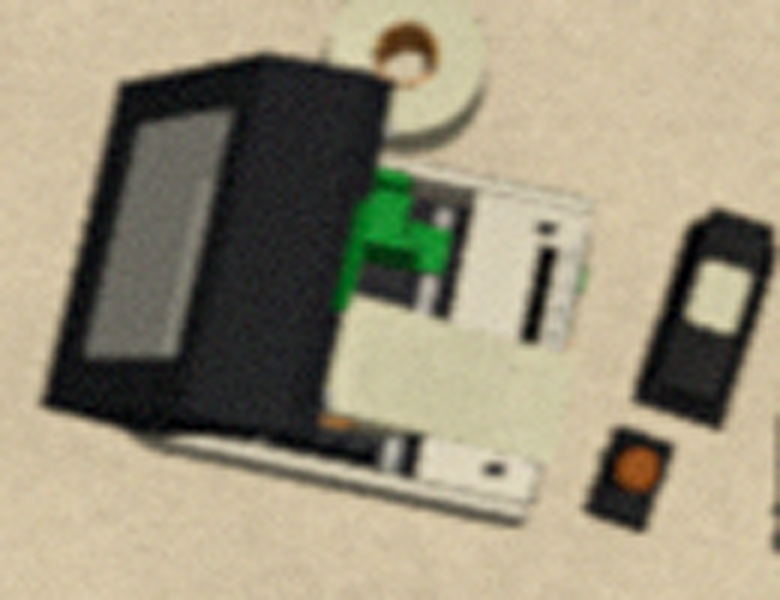

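Top crop: rim front corners are at (592,200) and about (525,505), the jaw top is near (450,260), and the tab is near (395,180) with its rear part under the lid. Next I'll fit the printer pose and overlay the model.

```bash
cat > h.py <<'E'
import numpy as np,cv2,pickle
from scipy.optimize import least_squares
from scipy.spatial.transform import Rotation as R
OFF=dict(scene=(200,105),top=(185,145))
def proj(c,P): return cv2.projectPoints(np.array(P,float).reshape(-1,3),c["rvec"],c["tvec"],c["camera_matrix"],None)[0][:,0]
def p2w(pose,P):
    P=np.array(P,float).reshape(-1,3);x,y,a=pose;c,s=np.cos(a),np.sin(a)
    return np.c_[x+c*P[:,0]-s*P[:,1],y+s*P[:,0]+c*P[:,1],P[:,2]]
def crop(n,uv): return (uv-np.array(OFF[n])+.5)*6-.5
def lid(th,P): # points given shut, printer frame
    P=np.array(P,float).reshape(-1,3).copy();X=P[:,0]-.11;Z=P[:,2]-.103
    # opening: front (-x) goes up
    P[:,0]=.11+X*np.cos(th)+Z*np.sin(th);P[:,2]=.103-X*np.sin(th)+Z*np.cos(th);return P
def ray(c,uv):
    r=R.from_rotvec(np.ravel(c["rvec"]));o=-r.inv().apply(np.ravel(c["tvec"]))
    k=np.linalg.inv(c["camera_matrix"])@[uv[0],uv[1],1];return o,r.inv().apply(k)
E
python3 - <<'E'
from h import *
d=pickle.load(open("c0.pkl","rb"))
for n in d:print(n,ray(d[n],(256,192))[0])
obs=[("top",(-.125,-.1,.102),(592,200)),("top",(-.125,.1,.102),(527,505)),("scene",(-.125,.1,.102),(55,492))]
f=lambda p:np.concatenate([crop(n,proj(d[n],p2w(p,P)))[0]-o for n,P,o in obs])/6
s=least_squares(f,[.6,.07,1.5]);print(s.x,s.fun)
pose=s.x
def draw(q,th):
  for n in d:
    x,y=OFF[n];im=cv2.resize(d[n]["image"][y:y+100,x:x+130,::-1],None,fx=6,fy=6,interpolation=cv2.INTER_CUBIC)
    def pl(P,col,close=True):
        cv2.polylines(im,[np.int32(np.round(crop(n,proj(d[n],p2w(pose,P)))*8))],close,col,1,cv2.LINE_AA,3)
    box=lambda x0,x1,y0,y1,z:[(x0,y0,z),(x1,y0,z),(x1,y1,z),(x0,y1,z)]
    pl(box(-.125,.125,-.1,.1,.102),(0,0,255))
    j=-.046+q
    pl(box(-.027,.037,j-.008,j,.126),(255,255,0))
    pl(box(-.017,.027,j-.04,j-.032,.158),(255,0,255)); pl(box(-.017,.027,j-.04,j-.032,.126),(255,0,255))
    pl(lid(th,[(-.062,-.1,.173),(-.062,.1,.173)]),(0,255,255)); pl(lid(th,box(-.11,.11,-.1,.1,.103)),(0,165,255))
    cv2.imwrite(f"pics/{n}2.png",im)
draw(.008,.98)
a=[cv2.imread(f"pics/{n}2.png") for n in("top","scene")]
E
```

```text
scene [ 0.85561596 -0.56065024  1.31567087]
top [0.29762656 0.00491665 1.65585667]
[0.55344876 0.05245157 1.33075327] [ 0.29918609 -1.39216836 -0.33163877  1.26275958 -0.07215227 -0.00189024]
```

View pics/top2.png

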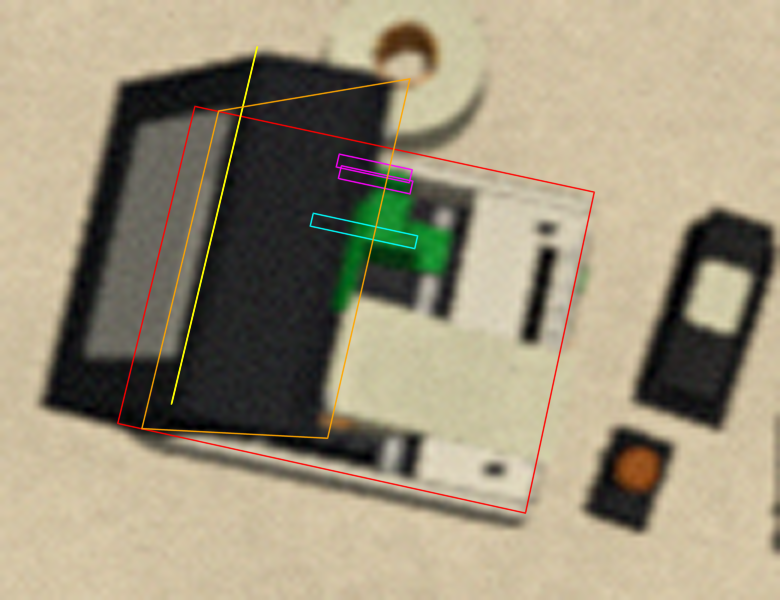

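View pics/scene2.png

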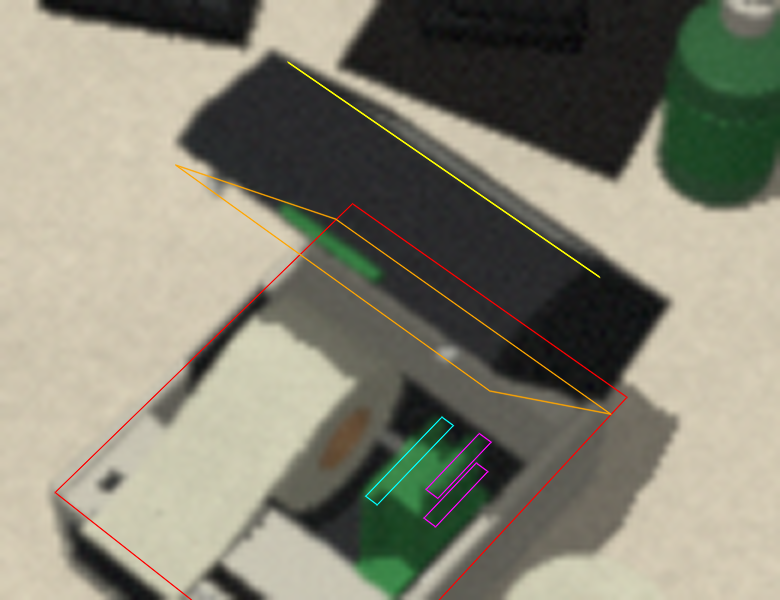

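The overlay shows the lid's own green latch strip at (355,255) in the top crop. The jaw's front end is at about (450,235) and the tab is near (395,180). The printer pose is off by a few mm on the far side, so I'll take edge profiles and an enlarged montage of the guide.

```bash
python3 - <<'E'
from h import *
d=pickle.load(open("c0.pkl","rb"))
pose=[.55345,.05245,1.33075]
for n in d:
    g=cv2.cvtColor(d[n]["image"],cv2.COLOR_RGB2GRAY).astype(np.float32)
    for sgn in(1,-1):
        print(n,"side y",sgn,"mm 78..122 step 4, z=.102")
        for x in(-.11,-.08,-.04):
            uv=proj(d[n],p2w(pose,[(x,sgn*y/1000,.102) for y in range(78,140,4)])).astype(np.float32)
            print(x,cv2.remap(g,uv[:,:1],uv[:,1:],1).ravel().astype(int))
    print(n,"front x -105..-145 step4")
    for y in(-.08,-.05,.06,.09):
        uv=proj(d[n],p2w(pose,[(-x/1000,y,.102) for x in range(105,149,4)])).astype(np.float32)
        print(y,cv2.remap(g,uv[:,:1],uv[:,1:],1).ravel().astype(int))
t=d["top"]["image"][168:200,240:266,::-1];s=d["scene"]["image"][170:206,255:287,::-1]
f=lambda i,k:cv2.resize(i,None,fx=k,fy=k,interpolation=cv2.INTER_LINEAR)
a,b=f(t,14),f(s,14)
o=np.zeros((504,364+8+448,3),np.uint8);o[:448,:364]=a;o[:,372:]=b
o=cv2.convertScaleAbs(o,alpha=1.4)
cv2.imwrite("pics/g.png",o[:, :800])
E
```

```text
scene side y 1 mm 78..122 step 4, z=.102
-0.11 [188 180 193 193 176 174 187 190 195 195 199 199 200 196 198 200]
-0.08 [197 195 195 193 178 174 189 191 192 196 196 197 199 199 200 199]
-0.04 [197 168 112  95 111 156 190 196 198 196 196 196 197 196 195 195]
scene side y -1 mm 78..122 step 4, z=.102
-0.11 [197 185 167 184 133  97  92  90  93  92  98 105 115 166 193 198]
-0.08 [195 191 185 180 132  94  92  89  91  93 101 106 117 174 198 199]
-0.04 [ 98  83 145 177 135  96  91  92  94  93  98 103 116 177 196 168]
scene front x -105..-145 step4
-0.08 [193 194 194 194 189 156 104  55  24  23  40]
-0.05 [ 32  71 160 179 156 156 107  57  35  29  43]
0.06 [200 201 202 199 198 199 188 122  42  27  46]
0.09 [188 192 193 193 191 165 115 131 177 199 200]
top side y 1 mm 78..122 step 4, z=.102
-0.11 [183 197 211 204 188 190 158 102 130 186 199 194 193 191 189 194]
-0.08 [209 210 212 207 187 191 162 101 114 187 199 197 199 199 198 193]
-0.04 [169 176 157 143 151 189 164 106 130 184 195 198 202 196 191 194]
top side y -1 mm 78..122 step 4, z=.102
-0.11 [194 198 189 197 187 187 194 196 193 196 195 192 192 193 196 195]
-0.08 [201 198 191 190 181 183 193 192 191 190 192 194 198 196 196 194]
-0.04 [ 77  89 146 189 183 181 187 189 188 184 166 144 112 105 109 125]
top front x -105..-145 step4
-0.08 [202 199 202 202 200 195 192 192 196 195 194]
-0.05 [ 26  74 157 192 190 164 146 171 193 196 190]
0.06 [198 197 200 199 199 198 199 198 193 193 193]
0.09 [205 204 205 207 202 175 164 185 197 198 198]
```

View pics/g.png

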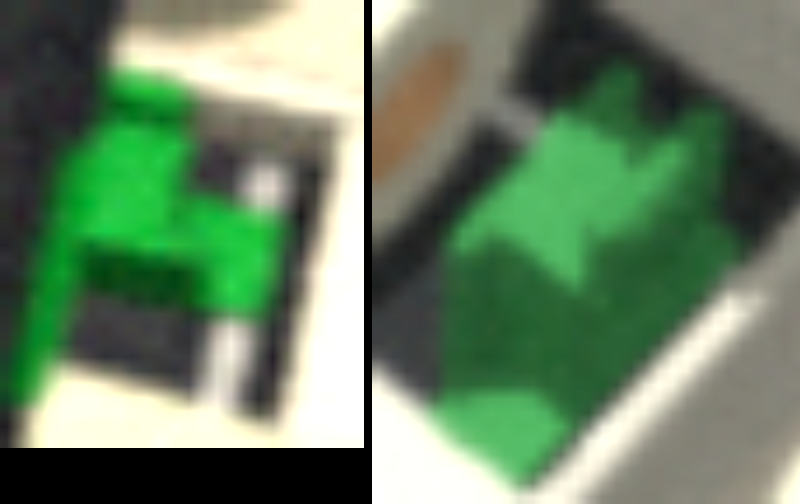

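The left panel is the top view: jaw inner top edge ends at about (203,257), the tab's inner face is the dark band at y≈100, and its front end is at x≈190. The right panel is the scene view: jaw front corner at (450,245) and possible tab tips at (690,125) and (580,285).

```bash
python3 - <<'E'
from h import *
d=pickle.load(open("c0.pkl","rb"))
pose=np.array([.5515,.0529,1.331])
T=lambda p:(240+(p[0]+.5)/14-.5,168+(p[1]+.5)/14-.5)
S=lambda p:(255+(p[0]-371.5)/14-.5,170+(p[1]+.5)/14-.5)
def inv(w):
    c,s=np.cos(pose[2]),np.sin(pose[2]);x,y=w[:2]-pose[:2];return np.round([1e3*(c*x+s*y),1e3*(-s*x+c*y),1e3*w[2]],1)
def tri(t,s):
    f=lambda X:np.r_[proj(d["top"],X)[0]-T(t),proj(d["scene"],X)[0]-S(s)]
    r=least_squares(f,[.6,.05,.1]);return inv(r.x),np.round(r.fun,1)
print("jaw",tri((203,257),(450,245)))
for s in((580,285),(640,200),(735,115),(690,110)):print("tab",s,tri((190,88),s))
print("foot",tri((285,235),(535,490)),tri((265,315),(430,405)))
def onz(n,uv,z):
    o,r=ray(d[n],uv);return inv(o+r*(z-o[2])/r[2])
print("top jaw edge z126",onz("top",T((140,248)),.126),onz("top",T((203,258)),.126))
print("scene jaw",onz("scene",S((450,245)),.126),"bracket outer front",onz("scene",S((580,285)),.126))
print("tab top z158",[onz("top",T(p),.158) for p in((190,88),(192,75))],"tab base",onz("top",T((190,118)),.126))
print("scene tab at 158",[onz("scene",S(p),.158) for p in((690,130),(640,200),(725,110),(580,285))])
print("scene tab at 126",[onz("scene",S(p),.126) for p in((640,200),(735,240))])
C=lambda n,p:((p[0]+.5)/6-.5+OFF[n][0],(p[1]+.5)/6-.5+OFF[n][1])
def t2(t,s):
    f=lambda X:np.r_[proj(d["top"],X)[0]-C("top",t),proj(d["scene"],X)[0]-C("scene",s)]
    r=least_squares(f,[.6,.05,.2]);return inv(r.x),np.round(r.fun,1)
print("lid front far",t2((388,83),(497,372)),"near",t2((320,432),(179,140)))
print("lid ridge near",t2((190,433),(272,52)), "far ridge", t2((266,55),(668,300)))
print("latch",t2((375,200),(380,275)),t2((337,308),(281,208)))
E
```

```text
jaw (array([-28.6, -39.9, 129.3]), array([ 0.,  0.,  0., -0.]))
tab (580, 285) (array([-20.7, -75.9, 145.2]), array([ 0.9,  1.1,  1.2, -0.4]))
tab (640, 200) (array([-14.1, -76.7, 171.7]), array([-1. , -1.1, -1.3,  0.4]))
tab (735, 115) (array([ -4.2, -80.6, 194.6]), array([-3.6, -4.2, -4.7,  1.4]))
tab (690, 110) (array([ -8.6, -76.2, 200.2]), array([-2.7, -3.1, -3.5,  1. ]))
foot (array([-38.8, -68.7,  52.5]), array([-1.3, -1.5, -1.7,  0.5])) (array([-41.6, -41.5,  68. ]), array([-0.7, -0.8, -0.9,  0.3]))
top jaw edge z126 [-12.1 -39.3 126. ] [-28.5 -40.2 126. ]
scene jaw [-27.2 -38.7 126. ] bracket outer front [-15.9 -67.9 126. ]
tab top z158 [array([-17.5, -76.3, 158. ]), array([-17.2, -79.7, 158. ])] tab base [-17.3 -75.3 126. ]
scene tab at 158 [array([ 16.8, -71.6, 158. ]), array([ -4.3, -74.4, 158. ]), array([ 26. , -74.4, 158. ]), array([-29.6, -77.9, 158. ])]
scene tab at 126 [array([ 10. , -64.3, 126. ]), array([ 16.1, -87.4, 126. ])]
lid front far (array([ -1.4, -97.6, 283.7]), array([-0.1, -0.1, -0.1,  0. ])) near (array([ -9.2,  97.5, 303.1]), array([-0.1, -0.1, -0.1,  0. ]))
lid ridge near (array([ 63.4, 107.8, 290.7]), array([-1.3, -1.5, -1.8,  0.5])) far ridge (array([  85.9, -118.5,  256. ]), array([-3.8, -4.8, -5.2,  1.6]))
latch (array([ -9.1, -29.3, 307.8]), array([-0.4, -0.5, -0.5,  0.2])) (array([ -4.9,  32.7, 301.9]), array([ 0.4,  0.4,  0.5, -0.1]))
```

The measurements agree: jaw face at printer y≈-39.5 (guide ≈0.0065), tab centre at about (5,-75.5), lid centred at ±97.5. Next I need a helper to work out the moves.

```bash
cat > m.py <<'E'
from h import *
from rig import get_state
pose=np.array([.5515,.0529,1.331]);A=pose[2]
ex=np.array([np.cos(A),np.sin(A),0]);ey=np.array([-np.sin(A),np.cos(A),0]);ez=np.array([0,0,1.])
def Rt(tilt,ysign=-1): # tips lean to printer +x by tilt (deg)
    t=np.radians(tilt);z=np.sin(t)*ex-np.cos(t)*ez;y=ysign*ey
    return R.from_matrix(np.c_[np.cross(y,z),y,z])
def W(x,y,z): return p2w(pose,[(x/1e3,y/1e3,z/1e3)])[0]
def cur():
    s=get_state();return s["eef_pos"],R.from_quat(np.roll(s["orientation"],-1)),s
def rel(P,Rg=None):
    p,r,s=cur();Rg=Rg or r
    return np.round(np.r_[r.inv().apply(P-p)/.2,(r.inv()*Rg).as_rotvec()/np.pi],3)
def rep():
    p,r,s=cur();w=p-np.r_[pose[:2],0];z=r.as_matrix()[:,2]
    print("t",s["clock"],"world",p.round(4),"printer mm",np.round([w@ex*1e3,w@ey*1e3,p[2]*1e3],1),"F printer",np.round([s["contact_force"]@e for e in(ex,ey,ez)],1),"gap",round(s["finger_gap"],4),"grip",s["grasp_force"],"q",s["joint_positions"].round(2),"z",np.round([z@ex,z@ey,z@ez],3))
E
python3 - <<'E'
from m import *
P=W(0-.643*140,-75.5,134+.766*140);print(P)
print(rel(P,Rt(40)),rel(P,Rt(40,1)))
p=cur()[0]
print("half",rel(p+(P-p)*.3+[0,0,.08]),rel(p+(P-p)*.3+[0,0,.08],Rt(40)))
E
```

```text
[ 0.60345949 -0.05247581  0.24124   ]
[ 2.805 -2.232 -0.051  0.114  0.202 -0.314] [ 2.805 -2.232 -0.051  0.233 -0.132  0.64 ]
half [ 0.842 -0.67  -0.415  0.     0.     0.   ] [ 0.842 -0.67  -0.415  0.114  0.202 -0.314]
```

```bash
python3 -m handwheel '[[[0.85,-0.67,-0.42,0.114,0.202,-0.314,-0.1],[0.85,-0.67,-0.42,0.114,0.202,-0.314,-0.1],[0.85,-0.67,-0.42,0.114,0.202,-0.314,-0.1],[0.85,-0.67,-0.42,0.114,0.202,-0.314,-0.1],[0.85,-0.67,-0.42,0.114,0.202,-0.314,-0.1]]]'; python3 - <<'E'
from m import *
rep();P=W(-90,-75.5,241);p=cur()[0]
print(rel(P,Rt(40)),rel(p+(P-p)*.5+[0,0,.03],Rt(40)))
E
```

```text
clock: 0.72
eef_pos: [0.3244, -0.4644, 0.3176]
orientation: [-0.165, 0.825, 0.497, 0.213]
contact_force: [-0.6, -0.6, 0.5]
finger_gap: 0.0385
grasp_force: 0.0
t 0.725 world [ 0.3244 -0.4644  0.3176] printer mm [-556.4   97.7  317.6] F printer [-0.8  0.4  0.5] gap 0.0385 grip 0.0 q [ 1.22  0.42 -0.19  1.54 -0.34  1.55  0.62] z [ 0.515 -0.067 -0.855]
[ 1.926  0.333  1.586  0.027  0.047 -0.071] [ 1.04   0.158  0.665  0.027  0.047 -0.071]
```

```bash
python3 -m handwheel '[[[0.98,0.16,0.64,0.027,0.047,-0.071,-0.1],[0.98,0.16,0.64,0.027,0.047,-0.071,-0.1],[0.98,0.16,0.64,0.027,0.047,-0.071,-0.1],[0.98,0.16,0.64,0.027,0.047,-0.071,-0.1],[0.98,0.16,0.64,0.027,0.047,-0.071,-0.1]]]' >/dev/null; python3 - <<'E'
from m import *
rep();P=W(-90,-75.5,241);p=cur()[0]
print(rel(P,Rt(40)))
E
```

```text
t 1.35 world [ 0.4593 -0.2697  0.3044] printer mm [-335.3   12.9  304.4] F printer [-0.7  0.3 -0.2] gap 0.0386 grip 0.0 q [ 1.04  0.38 -0.36  1.69 -0.49  1.44  0.6 ] z [ 0.643  0.002 -0.766]
[ 7.38e-01  4.40e-01  1.03e+00 -1.00e-03  0.00e+00 -2.00e-03]
```

```bash
python3 -m handwheel '[[[0.738,0.44,0.99,0,0,-0.002,-0.1],[0.738,0.44,0.99,0,0,-0.002,-0.1],[0.738,0.44,0.99,0,0,-0.002,-0.1],[0.738,0.44,0.99,0,0,-0.002,-0.1],[0.738,0.44,0.99,0,0,-0.002,-0.1]]]' >/dev/null; python3 - <<'E'
from m import *
rep();P=W(-90,-75.5,241);p=cur()[0]
print(rel(P,Rt(40)),rel(W(0,-75.5,135),Rt(40)))
E
```

```text
t 1.975 world [ 0.6025 -0.0585  0.2459] printer mm [-96.1 -76.  245.9] F printer [-0.9 -0.3  1.1] gap 0.0385 grip 0.0 q [ 0.73  0.43 -0.49  1.78 -0.57  1.08  0.34] z [ 0.643  0.002 -0.766]
[ 0.007 -0.002  0.038 -0.001  0.    -0.   ] [ 0.011 -0.001  0.734 -0.001  0.    -0.   ]
```

```bash
python3 -m handwheel '[[[0.01,0,0.3,0,0,0,-0.1],[0.01,0,0.5,0,0,0,-0.1],[0.01,0,0.62,0,0,0,-0.1],[0.01,0,0.7,0,0,0,-0.1],[0.01,0,0.73,0,0,0,-0.1]]]' >/dev/null; python3 - <<'E'
from m import *
from rig import camera
rep()
c={n:camera(n) for n in("scene","top")}
s=c["scene"]["image"][125:225,200:330,::-1];t=c["top"]["image"][150:215,205:305,::-1]
o=np.zeros((600,800,3),np.uint8)
a=cv2.resize(s[:, 20:100],(400,500),interpolation=cv2.INTER_CUBIC);b=cv2.resize(t[:,10:75],(400,400),interpolation=cv2.INTER_CUBIC)
o[:500,:400]=a;o[:400,400:]=b;cv2.imwrite("pics/a1.png",o)
E
```

```text
t 2.6 world [0.6248 0.0297 0.1354] printer mm [ -5.1 -76.7 135.4] F printer [ 0.1 -0.5  1.4] gap 0.0384 grip 0.0 q [ 0.61  0.57 -0.53  1.88 -0.61  0.79  0.36] z [ 0.642 -0.002 -0.767]
```

View pics/a1.png

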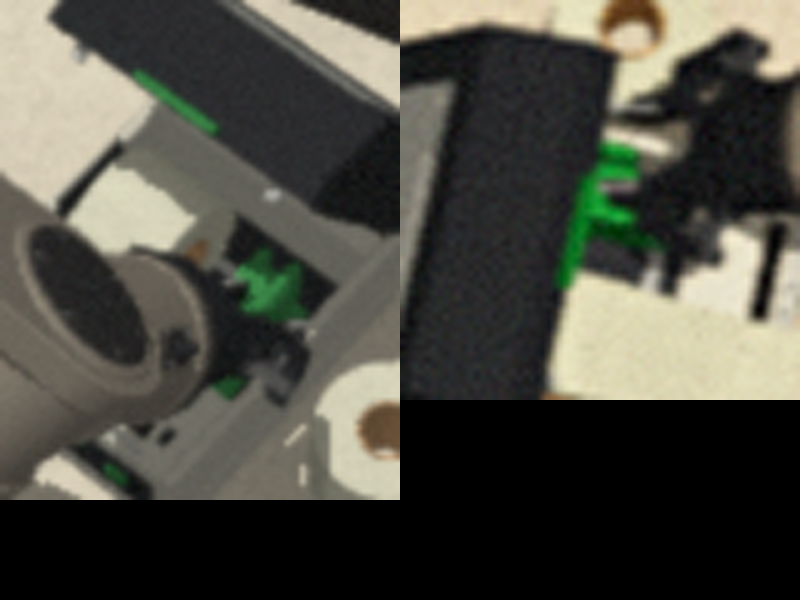

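The tips straddle the tab: in the right panel they are at (620,185) and (640,110), with the green tab between at (620,150). I'll nudge forward and up, then close.

```bash
python3 -m handwheel '[[[0.03,0,0.005,0,0,0,-0.1],[0.03,0,0.005,0,0,0,-1],[0.03,0,0.005,0,0,0,-1],[0.03,0,0.005,0,0,0,-1],[0.03,0,0.005,0,0,0,-1]]]'; python3 -c "
from m import *
rep()"
```

```text
clock: 3.32
eef_pos: [0.6262, 0.0351, 0.1396]
orientation: [-0.21, 0.741, 0.579, 0.269]
contact_force: [-3.0, -1.3, 6.8]
finger_gap: 0.0069
grasp_force: 59.6
t 3.325 world [0.6262 0.0351 0.1396] printer mm [  0.4 -76.8 139.6] F printer [-1.9  2.6  6.8] gap 0.0069 grip 59.625003933906555 q [ 0.6   0.56 -0.53  1.88 -0.61  0.79  0.35] z [ 0.642 -0.002 -0.767]
```

```bash
python3 -m handwheel '[[[0,-0.03,0,0,0,0,-1],[0,-0.07,0,0,0,0,-1],[0,-0.11,0,0,0,0,-1],[0,-0.14,0,0,0,0,-1],[0,-0.15,0,0,0,0,-1]]]'>/dev/null; python3 -c "
from m import *
rep()"; python3 -m handwheel '[[[0,-0.01,0,0,0,0,-1],[0,-0.02,0,0,0,0,-1],[0,-0.03,0,0,0,0,-1],[0,-0.04,0,0,0,0,-1]]]'>/dev/null; python3 -c "
from m import *
rep()"
```

```text
t 3.95 world [0.5973 0.042  0.1396] printer mm [  0.3 -47.1 139.6] F printer [-1.9 -2.8  5.5] gap 0.0066 grip 59.36440944671631 q [ 0.63  0.53 -0.55  1.95 -0.64  0.76  0.38] z [ 0.641 -0.003 -0.767]
t 4.45 world [0.5898 0.0439 0.1396] printer mm [  0.4 -39.3 139.6] F printer [-2.  -3.4  6. ] gap 0.0068 grip 59.55641984939575 q [ 0.63  0.52 -0.56  1.97 -0.65  0.76  0.38] z [ 0.641 -0.004 -0.767]
```

```bash
for i in 1; do python3 -m handwheel '[[[0,-0.01,0,0,0,0,-1],[0,-0.02,0,0,0,0,-1]]]'>/dev/null; python3 -c "
from m import *
rep()"|cut -c1-140; python3 -m handwheel '[[[0,-0.01,0,0,0,0,-1],[0,-0.02,0,0,0,0,-1]]]'>/dev/null; python3 -c "
from m import *
rep()"|cut -c1-140; python3 -m handwheel '[[[0,-0.01,0,0,0,0,-1]]]'>/dev/null; python3 -c "
from m import *
rep()"|cut -c1-140; done
```

```text
t 4.7 world [0.5864 0.0447 0.1396] printer mm [  0.3 -35.8 139.6] F printer [-0.8 -6.7  3.2] gap 0.0067 grip 59.16446328163147 q [ 0.64  0.5
t 4.95 world [0.5825 0.0456 0.1396] printer mm [  0.3 -31.9 139.6] F printer [-1.1 -6.5  3. ] gap 0.0064 grip 59.19833064079285 q [ 0.64  0.
t 5.075 world [0.5806 0.0461 0.1396] printer mm [  0.3 -29.9 139.6] F printer [-0.6 -5.5  3. ] gap 0.0067 grip 59.20420467853546 q [ 0.64  0
```

```bash
r(){ python3 -c "
from m import *
rep()"|cut -c1-100; }
python3 -m handwheel '[[[0,-0.005,0,0,0,0,-1],[0,-0.01,0,0,0,0,-1]]]'>/dev/null; r
python3 -m handwheel '[[[0,-0.005,0,0,0,0,-1],[0,-0.005,0,0,0,0,-1]]]'>/dev/null; r
python3 -m handwheel '[[[0,-0.005,0,0,0,0,-1],[0,-0.005,0,0,0,0,-1]]]'>/dev/null; r
python3 -m handwheel '[[[0,-0.005,0,0,0,0,-1],[0,-0.005,0,0,0,0,-1]]]'>/dev/null; r
```

```text
t 5.325 world [0.5786 0.0466 0.1396] printer mm [  0.3 -27.9 139.6] F printer [-2.2 -6.2  3.8] gap 0
t 5.575 world [0.5776 0.0468 0.1396] printer mm [  0.3 -26.8 139.6] F printer [-2.1 -5.8  3.2] gap 0
t 5.825 world [0.5766 0.0471 0.1396] printer mm [  0.3 -25.8 139.6] F printer [-0.7 -5.9  4.8] gap 0
t 6.075 world [0.5757 0.0473 0.1396] printer mm [  0.3 -24.8 139.6] F printer [-1.2 -5.7  3.7] gap 0
```

```bash
r(){ python3 -c "
from m import *
rep()"|cut -c1-100; }
python3 -m handwheel '[[[0,-0.005,0,0,0,0,-1],[0,-0.005,0,0,0,0,-1]]]'>/dev/null; r
python3 -m handwheel '[[[0,-0.005,0,0,0,0,-1],[0,-0.005,0,0,0,0,-1]]]'>/dev/null; r
python3 -m handwheel '[[[0,-0.005,0,0,0,0,-1],[0,-0.005,0,0,0,0,-1]]]'>/dev/null; r
```

```text
t 6.325 world [0.5748 0.0475 0.1396] printer mm [  0.3 -23.9 139.6] F printer [-0.9 -5.5  3.3] gap 0
t 6.575 world [0.5739 0.0477 0.1396] printer mm [  0.3 -23.  139.6] F printer [-1.2 -7.4  3. ] gap 0
t 6.825 world [0.5731 0.0479 0.1396] printer mm [  0.3 -22.1 139.6] F printer [-0.7 -7.7  2.8] gap 0
```

```bash
r(){ python3 -c "
from m import *
rep()"|cut -c1-100; }
python3 -m handwheel '[[[0,-0.005,0,0,0,0,-1],[0,-0.005,0,0,0,0,-1]]]'>/dev/null; r
python3 -m handwheel '[[[0,-0.004,0,0,0,0,-1],[0,-0.004,0,0,0,0,-1],[0,-0.004,0,0,0,0,-1]]]'>/dev/null; r
```

```text
t 7.075 world [0.5722 0.0481 0.1397] printer mm [  0.3 -21.2 139.7] F printer [ 0.6 -8.4  2.3] gap 0
t 7.45 world [0.5715 0.0483 0.1397] printer mm [  0.3 -20.6 139.7] F printer [ 0.5 -8.7  1.1] gap 0.
```

```bash
r(){ python3 -c "
from m import *
rep()"|cut -c1-130; }
python3 -m handwheel '[[[0,0,0,0,0,0,-0.45],[0,0,0,0,0,0,-0.45],[0,0,0,0,0,0,-0.45]]]'>/dev/null; r
python3 -m handwheel '[[[0,0,-0.15,0,0,0,-0.45],[0,0,-0.4,0,0,0,-0.45],[0,0,-0.7,0,0,0,-0.45],[0,0,-0.8,0,0,0,-0.45]]]'>/dev/null; r
python3 - <<'E'
from m import *
from rig import camera
c={n:camera(n) for n in("scene","top")};pickle.dump(c,open("c1.pkl","wb"))
x,y=OFF["scene"];o=cv2.resize(c["scene"]["image"][y:y+100,x:x+130,::-1],None,fx=6,fy=6,interpolation=cv2.INTER_CUBIC)
cv2.imwrite("pics/s3.png",o)
E
```

```text
t 7.825 world [0.5697 0.0493 0.1389] printer mm [  0.8 -18.5 138.9] F printer [ 0.2  0.2 -0.5] gap 0.0234 grip 0.0 q [ 0.65  0.49 
t 8.325 world [ 0.5457 -0.053   0.2641] printer mm [-104.3  -19.5  264.1] F printer [-0.2 -0.2 -1.7] gap 0.0235 grip 0.0 q [ 0.8
```

View pics/s3.png

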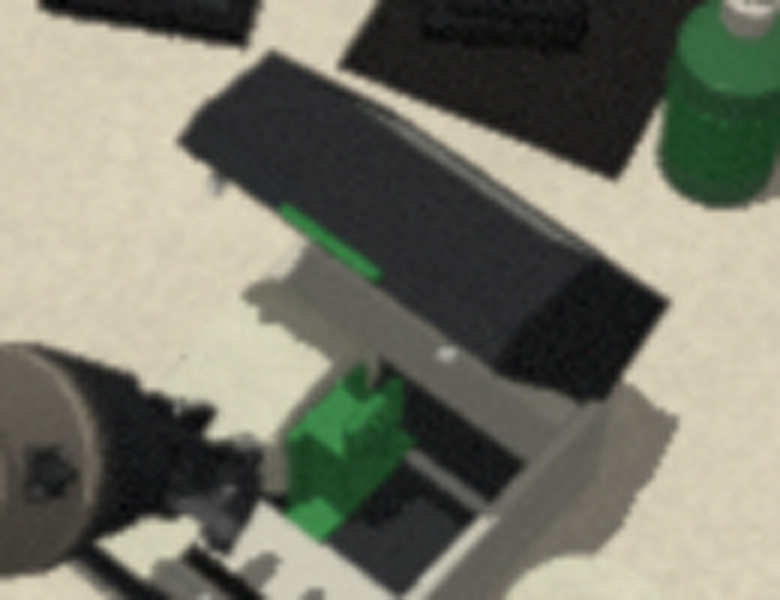

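The jaw now bears on the roll, with the green plate against the roll's end at (300,440), and the lid is untouched. Next I'll go over the lid to its outside.

```bash
cat >> m.py <<'E'
def edge(th,off=0): # lid_edge point + off mm along outward normal, printer mm (x,z)
    c,s=np.cos(th),np.sin(th);X,Z=-172,70
    return 110+X*c+Z*s+off*s,103-X*s+Z*c+off*c
def E(th,off=0):
    x,z=edge(th,off);return W(x,0,z)
E
python3 - <<'E'
from m import *
print(rel(W(-60,0,450),Rt(0)),edge(1.0),edge(1.0,40))
E
```

```text
[ 0.765 -0.097 -0.579  0.001 -0.221 -0.002] (np.float64(75.97097232723272), np.float64(285.554170797728)) (np.float64(109.62981171954857), np.float64(307.16626303245357))
```

```bash
python3 -m handwheel '[[[0.77,-0.1,-0.58,0,-0.221,0,-1],[0.77,-0.1,-0.58,0,-0.221,0,-1],[0.77,-0.1,-0.58,0,-0.221,0,-1],[0.77,-0.1,-0.58,0,-0.221,0,-1],[0.77,-0.1,-0.58,0,-0.221,0,-1]]]'>/dev/null; python3 - <<'E'
from m import *
rep();print(rel(W(130,0,450),Rt(-45)))
E
```

```text
t 9.05 world [0.5369 0.0008 0.4494] printer mm [-54.1   1.8 449.4] F printer [ 0.1  0.4 -0.2] gap -0.0 grip 0.0 q [ 0.4   0.11 -0.58  1.56  0.06  1.48 -0.41] z [ 0.002  0.001 -1.   ]
[ 0.92   0.012 -0.001  0.    -0.251  0.001]
```

```bash
python3 -m handwheel '[[[0.92,0,0,0,-0.251,0,-1],[0.92,0,0,0,-0.251,0,-1],[0.92,0,0,0,-0.251,0,-1],[0.92,0,0,0,-0.251,0,-1],[0.92,0,0,0,-0.251,0,-1]]]'>/dev/null; python3 - <<'E'
from m import *
rep();print(rel(W(130,0,450),Rt(-45)),rel(E(1.0,40),Rt(-45)))
E
```

```text
t 9.675 world [0.5823 0.1734 0.4405] printer mm [124.4  -1.3 440.5] F printer [-0.7 -0.8 -2.7] gap -0.0004 grip 0.0 q [-0.42  0.51 -0.35  1.23  0.57  2.03 -0.91] z [-0.654  0.014 -0.756]
[-0.01  -0.007 -0.054 -0.004 -0.023  0.005] [ 0.38   0.007  0.553 -0.004 -0.023  0.005]
```

```bash
python3 - <<'E'
from m import *
print(rel(E(1.0,60),Rt(-30)))
E
```

```text
[ 0.408  0.006  0.457 -0.005  0.06   0.004]
```

```bash
python3 -m handwheel '[[[0.2,0,0.1,0,0.06,0,-1],[0.408,0.006,0.457,-0.005,0.06,0.004,-1],[0.408,0.006,0.457,-0.005,0.06,0.004,-1],[0.408,0.006,0.457,-0.005,0.06,0.004,-1]]]'>/dev/null; python3 - <<'E'
from m import *
rep();print(rel(E(1.0,20),Rt(-30)),rel(E(1.0,8),Rt(-30)))
E
```

```text
t 10.175 world [0.5825 0.1729 0.3215] printer mm [123.9  -1.6 321.5] F printer [ 0.4 -0.   1.2] gap 0.0001 grip 0.0 q [-0.32  0.48 -0.38  1.45  0.47  1.69 -1.  ] z [-0.497 -0.002 -0.868]
[-0.072 -0.008  0.186  0.001 -0.001 -0.002] [-0.1   -0.008  0.24   0.001 -0.001 -0.002]
```

```bash
r(){ python3 -c "
from m import *
rep()"|cut -c1-130; }
python3 -m handwheel '[[[-0.04,-0.008,0.1,0,0,0,-1],[-0.072,-0.008,0.17,0,0,0,-1],[-0.072,-0.008,0.186,0,0,0,-1]]]'>/dev/null; r
python3 -m handwheel '[[[-0.01,0,0.018,0,0,0,-1],[-0.02,0,0.036,0,0,0,-1],[-0.02,0,0.036,0,0,0,-1]]]'>/dev/null; r
python3 -m handwheel '[[[-0.01,0,0.018,0,0,0,-1],[-0.01,0,0.018,0,0,0,-1]]]'>/dev/null; r
```

```text
t 10.55 world [0.5742 0.1433 0.298 ] printer mm [ 93.2  -0.6 298. ] F printer [-0.4  0.5 -0.9] gap 0.0 grip 0.0 q [-0.29  0.45 -0.
t 10.925 world [0.5723 0.1372 0.2932] printer mm [ 8.680e+01 -2.000e-01  2.932e+02] F printer [-0.3  0.1 -0. ] gap -0.0002 grip 0.
t 11.175 world [0.5713 0.1336 0.2909] printer mm [ 8.310e+01 -1.000e-01  2.909e+02] F printer [-0.7  0.2 -0. ] gap 0.0001 grip 0.0
```

```bash
cat >> m.py <<'E'
def arc(ths,off=4,tilt=-30):
    rep()
    for t in ths: print(t,rel(E(t,off),Rt(tilt*t)))
E
python3 -c "
from m import *
arc([.98,.94,.9,.86,.82])"
```

```text
t 11.175 world [0.5713 0.1336 0.2909] printer mm [ 8.310e+01 -1.000e-01  2.909e+02] F printer [-0.7  0.2 -0. ] gap 0.0001 grip 0.0 q [-0.27  0.45 -0.38  1.56  0.48  1.59 -0.99] z [-0.496 -0.005 -0.868]
0.98 [-0.023 -0.001  0.035  0.002  0.002 -0.002]
0.94 [-0.051 -0.     0.06   0.002  0.008 -0.002]
0.9 [-0.078 -0.     0.086  0.002  0.015 -0.002]
0.86 [-0.104 -0.     0.113  0.002  0.022 -0.002]
0.82 [-0.129 -0.     0.141  0.002  0.028 -0.002]
```

```bash
python3 -m handwheel '[[[-0.023,0,0.035,0.002,0.002,-0.002,-1],[-0.051,0,0.06,0.002,0.008,-0.002,-1],[-0.078,0,0.086,0.002,0.015,-0.002,-1],[-0.104,0,0.113,0.002,0.022,-0.002,-1],[-0.129,0,0.141,0.002,0.028,-0.002,-1]]]'>/dev/null;python3 -c "
from m import *
arc([.78,.74,.7,.66,.62])"
```

```text
t 11.8 world [0.5626 0.0979 0.2794] printer mm [ 4.630e+01 -2.000e-01  2.794e+02] F printer [ 2.9 -0.3  0.5] gap 0.0001 grip 0.833219401538372 q [-0.18  0.38 -0.38  1.65  0.43  1.48 -0.92] z [-0.416  0.    -0.909]
0.78 [-0.024 -0.001  0.027 -0.     0.007 -0.   ]
0.74 [-0.049 -0.001  0.054 -0.     0.013 -0.   ]
0.7 [-0.073 -0.001  0.083 -0.     0.02  -0.   ]
0.66 [-0.096 -0.001  0.113 -0.     0.027 -0.   ]
0.62 [-0.118 -0.001  0.143 -0.     0.033 -0.   ]
```

```bash
python3 -m handwheel '[[[-0.024,0,0.027,0,0.007,0,-1],[-0.049,0,0.054,0,0.013,0,-1],[-0.073,0,0.083,0,0.02,0,-1],[-0.096,0,0.113,0,0.027,0,-1],[-0.118,0,0.143,0,0.033,0,-1]]]'>/dev/null;python3 -c "
from m import *
arc([.58,.54,.5,.46,.42])"
```

```text
t 12.425 world [0.5547 0.0656 0.2629] printer mm [ 1.310e+01 -1.000e-01  2.629e+02] F printer [ 1.1 -1.   0.4] gap 0.0004 grip 0.7790918787941337 q [-0.09  0.33 -0.38  1.73  0.38  1.34 -0.84] z [-0.32   0.001 -0.947]
0.58 [-0.024 -0.     0.028 -0.     0.007 -0.   ]
0.54 [-0.047 -0.     0.058 -0.     0.014 -0.   ]
0.5 [-0.068 -0.     0.089 -0.     0.02  -0.   ]
0.46 [-0.088 -0.     0.121 -0.     0.027 -0.   ]
0.42 [-0.107 -0.     0.153 -0.     0.034 -0.   ]
```

```bash
python3 -m handwheel '[[[-0.024,0,0.028,0,0.007,0,-1],[-0.047,0,0.058,0,0.014,0,-1],[-0.068,0,0.089,0,0.02,0,-1],[-0.088,0,0.121,0,0.027,0,-1],[-0.107,0,0.153,0,0.034,0,-1]]]'>/dev/null;python3 -c "
from m import *
arc([.38,.34,.3,.26,.22],3)"
```

```text
t 13.05 world [0.5474 0.0365 0.2407] printer mm [-1.690e+01  1.000e-01  2.407e+02] F printer [ 1.6 -0.3  0.4] gap -0.0 grip 0.5119868111796677 q [ 0.01  0.29 -0.38  1.81  0.31  1.2  -0.73] z [-0.217  0.001 -0.976]
0.38 [-0.022  0.     0.036 -0.     0.006 -0.   ]
0.34 [-0.041  0.     0.068 -0.     0.013 -0.   ]
0.3 [-0.059  0.     0.101 -0.     0.02  -0.   ]
0.26 [-0.075  0.     0.134 -0.     0.026 -0.   ]
0.22 [-0.091  0.001  0.168 -0.     0.033 -0.   ]
```

```bash
python3 -m handwheel '[[[-0.022,0,0.036,0,0.006,0,-1],[-0.041,0,0.068,0,0.013,0,-1],[-0.059,0,0.101,0,0.02,0,-1],[-0.075,0,0.134,0,0.026,0,-1],[-0.091,0,0.168,0,0.033,0,-1]]]'>/dev/null;python3 -c "
from m import *
arc([.18,.15,.12,.09,.07],2)"
```

```text
t 13.675 world [0.5415 0.0122 0.2119] printer mm [-41.9   0.  211.9] F printer [ 0.6 -0.7  0.6] gap 0.0003 grip 0.4247226705774665 q [ 0.11  0.27 -0.37  1.88  0.23  1.07 -0.61] z [-0.115  0.    -0.993]
0.18 [-0.018  0.     0.039 -0.     0.007 -0.   ]
0.15 [-0.03   0.     0.064 -0.     0.012 -0.   ]
0.12 [-0.041  0.     0.089 -0.     0.017 -0.   ]
0.09 [-0.052  0.     0.115 -0.     0.022 -0.   ]
0.07 [-0.059  0.     0.133 -0.     0.025 -0.   ]
```

```bash
python3 -m handwheel '[[[-0.018,0,0.039,0,0.007,0,-1],[-0.03,0,0.064,0,0.012,0,-1],[-0.041,0,0.089,0,0.017,0,-1],[-0.052,0,0.115,0,0.022,0,-1],[-0.059,0,0.133,0,0.025,0,-1]]]'>/dev/null;python3 -c "
from m import *
arc([.05,.03,.02,.01,0],1)"
```

```text
t 14.3 world [ 0.538  -0.0021  0.1869] printer mm [-5.660e+01  1.000e-01  1.869e+02] F printer [1.1 0.1 0.3] gap -0.0001 grip 0.388570211653132 q [ 0.18  0.28 -0.37  1.93  0.16  0.97 -0.52] z [-0.037  0.    -0.999]
0.05 [-0.007  0.001  0.022 -0.     0.003 -0.   ]
0.03 [-0.014  0.001  0.039 -0.     0.007 -0.   ]
0.02 [-0.018  0.001  0.048 -0.     0.008 -0.   ]
0.01 [-0.021  0.001  0.057 -0.     0.01  -0.   ]
0 [-0.025  0.001  0.065 -0.     0.012 -0.   ]
```

```bash
python3 -m handwheel '[[[-0.007,0,0.022,0,0.003,0,-1],[-0.014,0,0.039,0,0.007,0,-1],[-0.018,0,0.048,0,0.008,0,-1],[-0.021,0,0.057,0,0.01,0,-1],[-0.025,0,0.065,0,0.012,0,-1]]]'>/dev/null;python3 -c "
from m import *
arc([0],-2)"
```

```text
t 14.925 world [ 0.5368 -0.0071  0.1744] printer mm [-6.180e+01  1.000e-01  1.744e+02] F printer [0.7 0.4 1.1] gap 0.0 grip 0.25296110008639516 q [ 0.21  0.29 -0.38  1.95  0.13  0.92 -0.47] z [ 0.  0. -1.]
0 [-0.001  0.     0.017 -0.    -0.    -0.   ]
```

Next I'll press down in 1 mm steps until the force shows the lid seated on the rim.

```bash
r(){ python3 -c "
from m import *
rep()"|cut -c1-130; }
python3 -m handwheel '[[[0,0,0.005,0,0,0,-1],[0,0,0.01,0,0,0,-1]]]'>/dev/null; r
python3 -m handwheel '[[[0,0,0.005,0,0,0,-1],[0,0,0.005,0,0,0,-1]]]'>/dev/null; r
python3 -m handwheel '[[[0,0,0.005,0,0,0,-1],[0,0,0.005,0,0,0,-1]]]'>/dev/null; r
```

```text
t 15.175 world [ 0.5368 -0.0073  0.1729] printer mm [-6.200e+01 -1.000e-01  1.729e+02] F printer [-4.3  6.9 21.4] gap -0.0002 grip
t 15.425 world [ 0.5369 -0.0073  0.1729] printer mm [-6.200e+01 -1.000e-01  1.729e+02] F printer [-5.   9.9 26.7] gap -0.0 grip 13
t 15.675 world [ 0.537  -0.0074  0.1728] printer mm [-62.   -0.2 172.8] F printer [-6.5 15.1 41.1] gap 0.0 grip 20.60771960299462
```

The lid is seated: the tip stopped at 172.9 mm, against 173 expected, with a sharp rise in force. I'll lift off and check.

```bash
python3 -m handwheel '[[[0,0,-0.1,0,0,0,-1],[0,0,-0.35,0,0,0,-1],[0,0,-0.7,0,0,0,-1],[-0.9,0,-0.9,0,0,0,-1],[-0.9,0,-0.9,0,0,0,-1]]]'>/dev/null; python3 -m handwheel '[[[-0.5,0,0,0,0,0,-1],[-0.9,0,0,0,0,0,-1],[-0.9,0,0,0,0,0,-1],[-0.9,0,0,0,0,0,-1]]]'>/dev/null; python3 - <<'E'
from m import *
from rig import camera
rep()
c={n:camera(n) for n in("scene","top")}
o=[cv2.resize(c[n]["image"][y:y+120,x:x+130,::-1],(400,370),interpolation=cv2.INTER_CUBIC) for n,(x,y) in dict(scene=(190,90),top=(175,130)).items()]
cv2.imwrite("pics/f.png",np.hstack(o))
E
```

```text
t 16.8 world [ 0.4631 -0.3035  0.3345] printer mm [-367.2    1.3  334.5] F printer [ 1.1 -0.4  0.4] gap -0.0001 grip 0.0 q [ 0.6   0.16 -0.15  1.74  0.03  1.25  0.19] z [-0.001  0.001 -1.   ]
```

View pics/f.png

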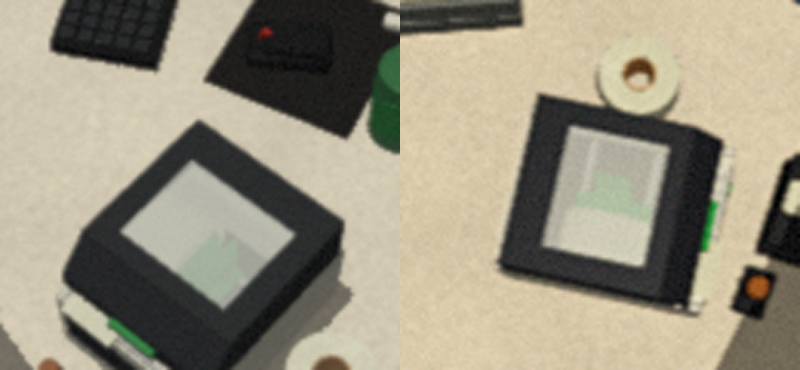

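The lid lies flat and shut. Through the window at (600,195) the green guide is up against the roll, and the bystanders are where they were. Handing in.

```bash
python3 -c "
from rig import job_done
print(job_done())"
```

```text
the job is handed in; nothing more can be done
None
```

I slid the guide in until the roll was lightly held against the sprung guide and swung the lid fully shut, then handed the job in at about 17 s; pressing the lid home peaked at about 41 N at the fingertips, and no verdict came back.

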